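Set the polarised-light viewer: tint plate in, analyser lever to the red mark

TASK

Set up the polarised-light viewer for the residue dish on its stage: push the tint plate slide (magenta flange) fully home into the head, and push the analyser's lever (yellow knob) round until its pointer stands on the red mark of the scale. Only push, with the fingertips or the outside of the fingers; never take the lever knob or the slide's flange between the fingers. Leave the scale ring as it is set, and do not disturb the dish, jar, beaker or sieve.

Things in the scene. Friction and masses are not known exactly. Their poses are not given: they have to be found in the camera images.
- viewer: Bolted-down ivory viewer. Origin on the bench, on the axis of stage and head; x to its column, front -x, y to its left. Light base x -125..185, y +-125, 52 mm high; column radius 15 to z 282 at x 150. Round head radius 80, z 186..209: dark scale ring with white ticks each 10 deg and a red mark; inside it the black analyser ring (radius 47, to z 223) with lever. Tint slide under the head, out at +y.
- analyser (a joint): Angle of the analyser lever about the viewer's vertical axis, rad, -0.95 to 0.95 (stops). 0: lever points to the viewer's front (-x); grows counter-clockwise from above (towards viewer -y). Starts 0.5 to 0.9. Stiff (about 1 N at the knob), stays where left. The pointer is on the red mark when this equals joint scale.
- scale (a joint): Angle of the graduated ring, rad, same axis and sense: its red mark stands at this angle. It is clamped (differs from day to day, -0.55 to 0.2) and is not to be turned.
- slide (a joint): Travel of the tint plate slide, m: 0 drawn out, 0.050 fully home (stop). It grows towards the viewer's -y. Starts 0 to 0.012. Friction about 1.5 N; it stays where it is left.
- lever_knob (a point): Centre of the top face of the lever's upright yellow pin knob: 14 mm diameter, z 214 to 245 (this point), on an 18 mm steel foot disc z 209 to 215. 114 mm from the viewer's axis, clear outside the head's rim; only the light base, 157 mm lower, lies beneath. A steel lever 4 mm wide, z 212 to 218, joins it to the analyser.
- pointer (a point): Point on the centre line of the steel lever, 70 mm from the viewer's axis, where the lever passes over the scale and serves as the pointer.
- red_mark (a point): Centre of the red mark on the scale ring, 70 mm from the viewer's axis. The mark is a radial bar 24 x 8 mm.
- slide_flange (a point): Middle of the top edge of the slide's magenta end flange: an upright plate 40 mm wide (viewer x), 8 mm thick (viewer y), 32 mm high (down from this point), 150 mm to the left (+y) of the viewer's axis when drawn out and 100 mm when home; z 204.
- dish: Clear round dish with residue, 90 mm diameter, 14 mm high, loose on the round stage (z 58) under the head. Origin: centre of its underside.
- jar: Clear sample jar with red cap, 60 mm diameter, 75 mm high, loose on the bench. Origin: centre of its underside.
- beaker: Clear empty beaker, 72 mm diameter, 95 mm high, loose on the bench. Origin: centre of its underside.
- sieve: Brass test sieve, 202 mm diameter, 50 mm high, loose on the bench at the viewer's right. Origin: centre of its underside.
There are look-alikes about, which are no part of the job. There is more than one size of the dish; the one meant has the size given above.

How it is judged:
By the outcome, as a careful person would: the job done as asked, in the order asked, and still so for the second after the job is handed in, with the robot touching nothing.
It also fails if it takes over 51 s, if anything falls off the work surface, if the arm or the gripper's body presses on something with over 40 N, if the wrist force passes 120 N, or if a joint passes its speed limit or range.

ROBOT

A 7-joint arm with a two-finger parallel gripper is mounted at the origin on the work surface. World frame = base frame: x ahead of the robot, y to its left, z up, the work surface at z = 0. Lengths are in m, angles in rad, forces in N, time in s.
With the tool pointing down it reaches from about 0.425 to 0.925 m from the base axis. Payload 6.8 kg.
Tool frame: the origin (TCP) lies between the finger pads; the fingertips stand r.tcp_to_tips ahead of it and the grasp point (between the pads) lies 3 mm ahead of it (r.tcp_to_tips is the distance from the TCP to the fingertips, in m); z points along the fingers, y is the line along which they close (so a half turn about z gives the same grasp; the last joint's range is limited). The gripper opens to 85 mm and grips with 20 to 120 N. Pads are 22 mm wide; open, the fingers measure 114 mm over their backs; the gripper's body (76 mm by 85 mm) begins 54 mm behind the grasp point. The pads swing forward as they close: fully open they stand 13 mm farther back than shut.
Start: joints at [1.194, 0.477, 0.022, 1.555, -0.011, 1.109, -0.083], TCP at [0.179, -0.651, 0.253] pointing down, gripper open.
Joint ranges: [-2.96, 2.96], [-0.34, 2.1], [-1.41, 1.46], [0.24, 2.44], [-1.37, 4.51], [0.17, 1.92], [-2.96, 2.96]. Speed limits (rad/s): [2.39, 2.39, 3.14, 3.14, 3.14, 3.14, 3.14].

INTERFACE

Orientations are given as a rotation vector (axis times angle).
In Python, from bench import r gives the robot as it stands. The module is installed in compiled form; this text tells all that it offers.
- The arm moves only by the tool step_arm, never from a script. Its argument "moves" is a list of rows, each an object of numbers: "rx", "ry", "rz": the turn, a rotation vector about the tool's x, y, z in degrees; "dx", "dy", "dz": the shift along the tool's x, y, z in mm; "gripper": the opening, from -1 (shut) to 1 (fully open). In form: [{"rx": .., "ry": .., "rz": .., "dx": .., "dy": .., "dz": .., "gripper": ..}, ...]. A call has 1 to 20 rows; each row shifts and turns the commanded pose from where the row before left it, along the tool's axes as they then stand; what a row does not reach is not made up. A row lasts 1/8 s, in which the tool goes at most 62.5 mm and 10.7 degrees, less where a joint would pass 70% of its speed; a pose out of reach is approached as far as the arm can. A call is refused whole if a number of a shift passes 62.5 or a number of a turn 10.7, either way. A call with a gripper value outside its range is refused whole. The fingers move at their own pace and stop on an object; "grip_force" is the grip in N (left out, the last holds). Time passes only in rows, so rows that do not move let the fingers close. It gives the time, the measured TCP pose, the force, the opening and the grip force at its end, in the units of the state.
- r.get_obs(): the state, without advancing time (a new reading comes with each control period).
- r.grab_frame(name): name is "scene" or "side" or "wrist"; returns the picture (400x640x3 uint8, blue, green, red); there is no depth.
- r.camera_info(name): a dict with "mtx" (3x3 intrinsics, pixels), "rvec" (rotation vector, rad) and "tvec" (3), from world to camera coordinates, as OpenCV has them. Camera axes: x right, y down, z forward; pixel columns grow to the right and rows downward; lengths in m; the calibration is good to about 2 mm. A picture is of the moment at which its call begins: read the wrist's pose just before it. camera_info takes no time and is no camera call; for the wrist camera it gives the pose at the moment of the call.
- r.hand_in(): hands the job in; it is judged then, once.
The state is a dict: "clock": time; "joints": joint angles; "qvel": joint speeds; "tau": joint torques, N m; "tcp_pos": TCP position; "orientation": TCP orientation; "contact_force": force on the tool from outside, world axes, zero at the start; "moment": the same for the moment, N m; "grip_width": finger opening in m; "gripper_force": force on a finger pad.
Only numpy, scipy, OpenCV 4.12 (cv2) and the standard library are available. Lean on these libraries where they do the work, as an engineer would, in place of code of your own. Each camera call takes 0.05 s, during which the arm holds its last target. There are 200 camera calls.

## Working session

There is one attempt and no reset: what is moved stays moved. The work goes in short steps, Python scripts to look and compute and a tool call to move; the robot and the scene stay as the last step left them, time stands still between calls to the robot, and variables do not carry over. Pictures are saved under pics/ and viewed, at most 10 in all, crops included, and the job is handed in when it is done.

Besides the shell and the picture viewer there is one more tool, called as name(argument=value, ...), one argument or row to a line, values as JSON. step_arm: Moves the arm, as the interface text tells. Its arguments: {"type":"object","properties":{"moves":{"type":"array","items":{"type":"object","properties":{"rx":{"type":"number"},"ry":{"type":"number"},"rz":{"type":"number"},"dx":{"type":"number"},"dy":{"type":"number"},"dz":{"type":"number"},"gripper":{"type":"number"}}}},"grip_force":{"type":"number"}},"required":["moves"]}

```bash
mkdir -p pics; python3 - <<'E'
from bench import r
import cv2,numpy as np
o=r.get_obs();print(o['clock'],o['tcp_pos'],o['orientation'],r.tcp_to_tips,o['grip_width'])
for n in ('scene','side'):
    cv2.imwrite(f'pics/{n}0.png',r.grab_frame(n));c=r.camera_info(n);R=cv2.Rodrigues(np.array(c['rvec']))[0];print(n,-R.T@np.array(c['tvec']).ravel(),R[2])
E
```

```text
0.0 [ 0.17909041 -0.65020957  0.252307  ] [-3.11142673e+00 -4.20702679e-01  5.86186096e-04] 0.022 0.08527339970213345
scene [ 0.93661869 -0.28606753  0.9928322 ] [-0.42864605  0.30795794 -0.8493671 ]
side [ 0.86753651 -0.05924387  1.16721514] [-0.33971994  0.06161919 -0.93850596]
```

View pics/scene0.png

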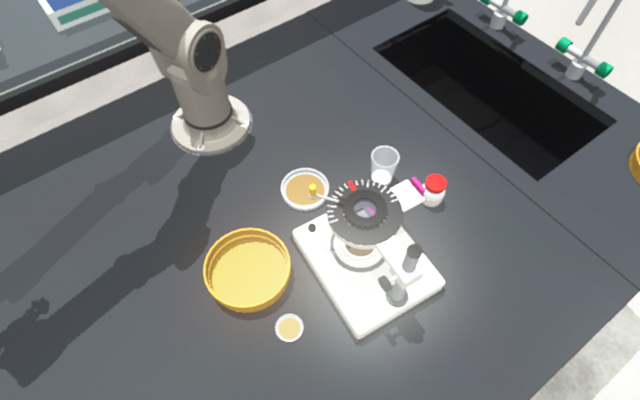

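View pics/side0.png

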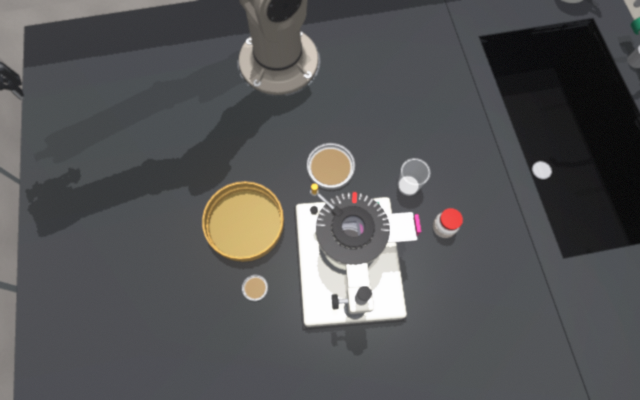

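The scene picture shows the yellow knob at (312,190), the red mark at (352,186) and the magenta flange at (418,186). The jar is close to the flange at (434,190) and the beaker is at (384,165).
In the side picture the knob is at (314,188), the mark at (355,198), the flange at (418,224), the jar at (448,222) and the beaker at (412,178).

Possible look-alikes (scene pixels):
- Red: the jar cap (434,183) could be taken for the mark (352,186).
- Yellow: the sieve (248,270) could be taken for the knob (312,190).
- Magenta: the tint disc seen through the head (370,211) could be taken for the flange (418,186).
- Dishes: those at (305,188) and (289,327) are not the one on the stage at (360,245).

```bash
cat > h.py <<'E'
import cv2,numpy as np
def cam(c):
    R=cv2.Rodrigues(np.array(c['rvec'],float))[0];t=np.array(c['tvec'],float).ravel();return np.array(c['mtx'],float),R,t
def ray(c,uv,z):
    K,R,t=cam(c);d=R.T@np.linalg.inv(K)@np.array([uv[0],uv[1],1.]);o=-R.T@t
    return o+d*(z-o[2])/d[2]
def proj(c,p):
    return cv2.projectPoints(np.array(p,float).reshape(-1,3),np.array(c['rvec'],float),np.array(c['tvec'],float),np.array(c['mtx'],float),None)[0].reshape(-1,2)
def blobs(im,lo,hi,amin=6):
    h=cv2.cvtColor(im,cv2.COLOR_BGR2HSV);m=cv2.inRange(h,lo,hi)
    n,l,s,c=cv2.connectedComponentsWithStats(m)
    return [(c[i].round(1).tolist(),s[i].tolist()) for i in range(1,n) if s[i,4]>=amin]
E
python3 - <<'E'
from bench import r
from h import *
for n in ('scene','side'):
    im=cv2.imread(f'pics/{n}0.png');c=r.camera_info(n);sub=np.zeros_like(im);sub[140:350,190:470]=im[140:350,190:470]
    for nm,lo,hi,z in (('yellow',(22,150,120),(32,255,255),.24),('red',(0,170,100),(6,255,255),.209),('red2',(174,170,100),(179,255,255),.209),('mag',(140,120,80),(170,255,255),.196)):
        for b in blobs(sub,lo,hi): print(n,nm,b,ray(c,b[0],z).round(4))
    x,y,w,h=(260,140,200,150)
    cv2.imwrite(f'pics/c_{n}.png',cv2.resize(im[y:y+h,x:x+w],None,fx=2,fy=2.6 if 0 else 2,interpolation=cv2.INTER_CUBIC))
a=[cv2.resize(cv2.imread(f'pics/c_{n}.png'),(400*1,300)) for n in('scene','side')]
cv2.imwrite('pics/cc.png',cv2.hconcat(a))
E
```

```text
scene yellow ([312.8, 189.1], [310, 188, 6, 3, 9]) [0.5118 0.01   0.24  ]
scene red ([437.6, 181.6], [427, 175, 19, 17, 165]) [0.6408 0.25   0.209 ]
scene mag ([417.3, 184.7], [412, 177, 12, 18, 103]) [0.6152 0.2175 0.196 ]
side yellow ([313.6, 187.0], [312, 184, 6, 6, 12]) [0.5098 0.0096 0.24  ]
side red ([354.2, 196.1], [354, 193, 2, 8, 10]) [0.5352 0.095  0.209 ]
side red ([451.1, 218.6], [441, 209, 21, 20, 319]) [0.624  0.2879 0.209 ]
side mag ([417.3, 223.4], [415, 214, 6, 20, 84]) [0.6176 0.2177 0.196 ]
```

View pics/cc.png

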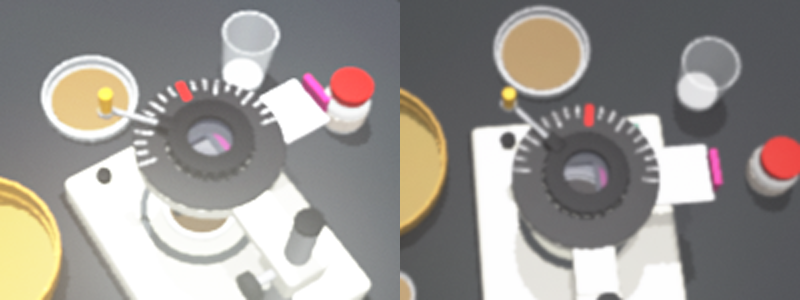

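The crop shows the knob at about (312,188), the lever, the red mark, the ring centre, the magenta flange and the jar just outboard of the flange. The colour choices hold. Next I get the viewer frame from the base corners and the ring centre.

```bash
python3 - <<'E'
from bench import r
from h import *
from scipy.optimize import least_squares
c=r.camera_info('side');s=r.camera_info('scene')
P=np.array([ray(c,p,.052)[:2] for p in ((297,203),(389,198.5),(405,321),(306,326))]);print(P.round(3))
Q=np.array([ray(c,(260+(585-400)/2,140+174/2),.215)[:2],ray(s,(260+211/2,140+139/2),.22)[:2]]);print('centre',Q.round(4))
M=np.array([[-.125,-.125],[-.125,.125],[.185,.125],[.185,-.125]])
kn=np.array([.511,.010]);rm=np.mean([ray(c,(354.6,197),.209)[:2],ray(s,(352,186),.209)[:2]],0);print('mark',rm)
fl=np.array([.6164,.2176])
def f(v):
    x=v[:2];R=np.array([[np.cos(v[2]),-np.sin(v[2])],[np.sin(v[2]),np.cos(v[2])]])
    fv=R.T@(fl-x)
    return np.r_[((M@R.T+x)-P).ravel()*.3,(Q.mean(0)-x),np.hypot(*(kn-x))-.114,np.hypot(*(rm-x))-.07,fv[0]]
o=least_squares(f,[.6,.08,0]);v=o.x;print(v,(o.fun*1000).round(1))
R=np.array([[np.cos(v[2]),-np.sin(v[2])],[np.sin(v[2]),np.cos(v[2])]])
for n,p in (('knob',kn),('mark',rm),('fl',fl)):
    q=R.T@(p-v[:2]);print(n,q.round(4),np.arctan2(-q[1],-q[0]))
for n,uv,cc,z in (('jarcap',(435,182),s,.075),('jarcap',(451.5,219),c,.075),('beaker rim',(386,154),s,.095),('beakerrim',(415.5,173.5),c,.095),('sieve',(248,263),s,.05),('sieve',(243.5,219),c,.05)):
    p=ray(cc,uv,z)[:2];print(n,p.round(3),(R.T@(p-v[:2])).round(3))
ob=r.get_obs();print(ob['clock'],ob['tcp_pos'],cv2.Rodrigues(ob['orientation'])[0].round(3).tolist())
E
```

```text
[[ 0.472 -0.026]
 [ 0.503  0.205]
 [ 0.803  0.169]
 [ 0.772 -0.058]]
centre [[0.6048 0.0755]
 [0.6066 0.0744]]
mark [0.5380024  0.09499201]
[ 0.60476419  0.07517857 -0.09730027] [-1.2 -3.4 -3.3  1.9 -0.7  3.7  1.4 -2.9  0.9 -0.2  0.2 -0.4 -2.3]
knob [-0.087 -0.074] 0.70475223159286
mark [-0.0684  0.0132] -0.19119806643350243
fl [-0.0023  0.1429] -1.5550148838890439
jarcap [0.587 0.336] [-0.043  0.257]
jarcap [0.591 0.337] [-0.039  0.259]
beaker rim [0.455 0.284] [-0.169  0.193]
beakerrim [0.465 0.276] [-0.158  0.186]
sieve [ 0.483 -0.161] [-0.099 -0.246]
sieve [ 0.488 -0.164] [-0.093 -0.25 ]
0.1 [ 0.17913028 -0.65026555  0.25241852] [[0.964, 0.266, -0.001], [0.266, -0.964, 0.002], [-0.0, -0.002, -1.0]]
```

step_arm(
  moves=[
    {"dz": -40, "gripper": -1},
    {"dz": -40, "gripper": -1},
    {"rz": 7.2},
    {"rz": 7.2},
    {"rz": 7.2},
    {"dx": 43, "dy": -20},
    {"dx": 43, "dy": -20},
    {"dx": 43, "dy": -20},
    {"dx": 43, "dy": -20},
    {"dx": 43, "dy": -20},
    {"dx": 43, "dy": -20},
    {"dx": 43, "dy": -20},
    {"dx": 43, "dy": -20},
    {"dy": -44},
    {"dy": -44},
    {"dy": -44},
    {"dy": -44},
    {"dy": -44},
  ],
)

```text
invalid input at $.moves[0]: expected keys rx, ry, rz, dx, dy, dz, gripper
```

step_arm(
  moves=[
    {"dy": -44},
    {"dy": -44},
    {"dy": -44},
    {"dy": -44},
    {"dy": -44},
    {"dy": -44},
    {"dy": -44},
    {"dy": -44},
    {"dy": -44},
    {"dy": -44},
    {"dy": -44},
    {"dy": -44},
    {"dy": -40},
    {},
  ],
)

```text
invalid input at $.moves[0]: expected keys rx, ry, rz, dx, dy, dz, gripper
```

All seven keys are needed in every row.

step_arm(
  moves=[
    {"rx": 0, "ry": 0, "rz": 0, "dx": 0, "dy": 0, "dz": -40, "gripper": -1},
    {"rx": 0, "ry": 0, "rz": 0, "dx": 0, "dy": 0, "dz": -40, "gripper": -1},
    {"rx": 0, "ry": 0, "rz": 7.2, "dx": 0, "dy": 0, "dz": 0, "gripper": -1},
    {"rx": 0, "ry": 0, "rz": 7.2, "dx": 0, "dy": 0, "dz": 0, "gripper": -1},
    {"rx": 0, "ry": 0, "rz": 7.2, "dx": 0, "dy": 0, "dz": 0, "gripper": -1},
    {"rx": 0, "ry": 0, "rz": 0, "dx": 43, "dy": -20, "dz": 0, "gripper": -1},
    {"rx": 0, "ry": 0, "rz": 0, "dx": 43, "dy": -20, "dz": 0, "gripper": -1},
    {"rx": 0, "ry": 0, "rz": 0, "dx": 43, "dy": -20, "dz": 0, "gripper": -1},
    {"rx": 0, "ry": 0, "rz": 0, "dx": 43, "dy": -20, "dz": 0, "gripper": -1},
    {"rx": 0, "ry": 0, "rz": 0, "dx": 43, "dy": -20, "dz": 0, "gripper": -1},
    {"rx": 0, "ry": 0, "rz": 0, "dx": 43, "dy": -20, "dz": 0, "gripper": -1},
    {"rx": 0, "ry": 0, "rz": 0, "dx": 43, "dy": -20, "dz": 0, "gripper": -1},
    {"rx": 0, "ry": 0, "rz": 0, "dx": 43, "dy": -20, "dz": 0, "gripper": -1},
    {"rx": 0, "ry": 0, "rz": 0, "dx": 0, "dy": -44, "dz": 0, "gripper": -1},
    {"rx": 0, "ry": 0, "rz": 0, "dx": 0, "dy": -44, "dz": 0, "gripper": -1},
  ],
)

```text
clock: 1.98
tcp_pos: [0.5485, -0.4398, 0.3318]
orientation: [-3.136, 0.169, 0.003]
contact_force: [0.9, 0.1, 0.1]
grip_width: -0.0003
gripper_force: 0.0
```

step_arm(
  moves=[
    {"rx": 0, "ry": 0, "rz": 0, "dx": 0, "dy": -44, "dz": 0, "gripper": -1},
    {"rx": 0, "ry": 0, "rz": 0, "dx": 0, "dy": -44, "dz": 0, "gripper": -1},
    {"rx": 0, "ry": 0, "rz": 0, "dx": 0, "dy": -44, "dz": 0, "gripper": -1},
    {"rx": 0, "ry": 0, "rz": 0, "dx": 0, "dy": -44, "dz": 0, "gripper": -1},
    {"rx": 0, "ry": 0, "rz": 0, "dx": 0, "dy": -44, "dz": 0, "gripper": -1},
    {"rx": 0, "ry": 0, "rz": 0, "dx": 0, "dy": -44, "dz": 0, "gripper": -1},
    {"rx": 0, "ry": 0, "rz": 0, "dx": 0, "dy": -44, "dz": 0, "gripper": -1},
    {"rx": 0, "ry": 0, "rz": 0, "dx": 0, "dy": -44, "dz": 0, "gripper": -1},
    {"rx": 0, "ry": 0, "rz": 0, "dx": 0, "dy": -44, "dz": 0, "gripper": -1},
    {"rx": 0, "ry": 0, "rz": 0, "dx": 0, "dy": -44, "dz": 0, "gripper": -1},
    {"rx": 0, "ry": 0, "rz": 0, "dx": 0, "dy": -44, "dz": 0, "gripper": -1},
    {"rx": 0, "ry": 0, "rz": 0, "dx": 0, "dy": -44, "dz": 0, "gripper": -1},
    {"rx": 0, "ry": 0, "rz": 0, "dx": 0, "dy": -44, "dz": 0, "gripper": -1},
    {"rx": 0, "ry": 0, "rz": 0, "dx": 0, "dy": -44, "dz": 0, "gripper": -1},
    {"rx": 0, "ry": 0, "rz": 0, "dx": 0, "dy": -44, "dz": 0, "gripper": -1},
    {"rx": 0, "ry": 0, "rz": 0, "dx": 0, "dy": -38, "dz": 0, "gripper": -1},
    {"rx": 0, "ry": 0, "rz": 0, "dx": 0, "dy": 0, "dz": 0, "gripper": -1},
    {"rx": 0, "ry": 0, "rz": 0, "dx": 0, "dy": 0, "dz": 0, "gripper": -1},
  ],
)

```text
clock: 4.22
tcp_pos: [0.6235, 0.2516, 0.3327]
orientation: [3.136, -0.171, -0.001]
contact_force: [0.2, -1.1, -0.5]
grip_width: -0.0002
gripper_force: 0.0
```

```bash
python3 - <<'E'
from bench import r
from h import *
o=r.get_obs();print(o['tcp_pos'],cv2.Rodrigues(o['orientation'])[0].round(3).tolist())
c=r.camera_info('wrist');im=r.grab_frame('wrist');cv2.imwrite('pics/w1.png',im)
for nm,lo,hi,z in (('yellow',(22,150,120),(32,255,255),.245),('red',(0,170,100),(6,255,255),.209),('mag',(140,120,80),(170,255,255),.204)):
    for b in blobs(im,lo,hi,15): print(nm,b,ray(c,b[0],z).round(4))
E
```

```text
[0.62345526 0.25163672 0.33273416] [[0.994, -0.109, -0.001], [-0.109, -0.994, -0.001], [-0.001, 0.001, -1.0]]
yellow ([611.1, 242.1], [608, 239, 6, 7, 15]) [0.573  0.0196 0.245 ]
yellow ([582.5, 247.9], [579, 244, 8, 8, 19]) [0.5703 0.0416 0.245 ]
yellow ([573.8, 262.9], [571, 259, 7, 8, 17]) [0.5574 0.0467 0.245 ]
yellow ([600.2, 302.7], [575, 287, 43, 28, 338]) [0.5165 0.019  0.245 ]
red ([258.0, 202.5], [239, 185, 38, 36, 1084]) [0.6264 0.3029 0.209 ]
red ([489.9, 268.4], [483, 258, 15, 22, 175]) [0.5369 0.0922 0.209 ]
mag ([353.6, 196.0], [348, 172, 13, 49, 499]) [0.6217 0.2168 0.204 ]
```

View pics/w1.png

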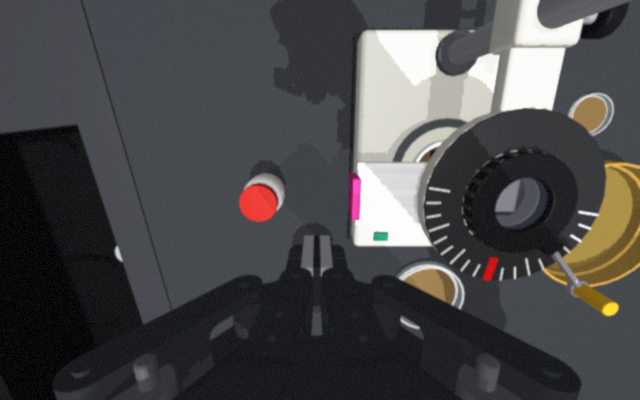

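The wrist view shows the flange at (354,196), vertical, so the tool is square to the slide. The red mark is at (490,268) and the knob top at about (611,309). The fingers are just outboard of the flange. Now I descend and push the slide.

step_arm(
  moves=[
    {"rx": 0, "ry": 0, "rz": 0, "dx": 0, "dy": 0, "dz": 43, "gripper": -1},
    {"rx": 0, "ry": 0, "rz": 0, "dx": 0, "dy": 0, "dz": 43, "gripper": -1},
    {"rx": 0, "ry": 0, "rz": 0, "dx": 0, "dy": 0, "dz": 43, "gripper": -1},
    {"rx": 0, "ry": 0, "rz": 0, "dx": 0, "dy": 0, "dz": 0, "gripper": -1},
    {"rx": 0, "ry": 0, "rz": 0, "dx": 0, "dy": 8, "dz": 0, "gripper": -1},
    {"rx": 0, "ry": 0, "rz": 0, "dx": 0, "dy": 8, "dz": 0, "gripper": -1},
    {"rx": 0, "ry": 0, "rz": 0, "dx": 0, "dy": 8, "dz": 0, "gripper": -1},
    {"rx": 0, "ry": 0, "rz": 0, "dx": 0, "dy": 8, "dz": 0, "gripper": -1},
    {"rx": 0, "ry": 0, "rz": 0, "dx": 0, "dy": 8, "dz": 0, "gripper": -1},
    {"rx": 0, "ry": 0, "rz": 0, "dx": 0, "dy": 8, "dz": 0, "gripper": -1},
    {"rx": 0, "ry": 0, "rz": 0, "dx": 0, "dy": 0, "dz": 0, "gripper": -1},
  ],
)

```text
clock: 5.65
tcp_pos: [0.618, 0.2034, 0.204]
orientation: [3.136, -0.172, -0.001]
contact_force: [0.3, -0.3, -0.6]
grip_width: -0.0
gripper_force: 0.0
```

step_arm(
  moves=[
    {"rx": 0, "ry": 0, "rz": 0, "dx": 0, "dy": 3, "dz": 0, "gripper": -1},
    {"rx": 0, "ry": 0, "rz": 0, "dx": 0, "dy": 3, "dz": 0, "gripper": -1},
    {"rx": 0, "ry": 0, "rz": 0, "dx": 0, "dy": 0, "dz": 0, "gripper": -1},
  ],
)

```text
clock: 6.02
tcp_pos: [0.6173, 0.1986, 0.204]
orientation: [3.136, -0.17, -0.001]
contact_force: [0.5, -0.5, -0.8]
grip_width: 0.0
gripper_force: 0.1
```

```bash
python3 - <<'E'
from bench import r
from h import *
c=r.camera_info('side');im=r.grab_frame('side')
cv2.imwrite('pics/s2.png',cv2.resize(im[140:290,260:460],None,fx=3,fy=3,interpolation=cv2.INTER_CUBIC))
for b in blobs(im[140:350,190:470],(140,120,80),(170,255,255)): print(b,ray(c,(b[0][0]+190,b[0][1]+140),.196))
E
```

```text
([211.9, 90.4], [210, 87, 5, 9, 34]) [0.62668827 0.18101046 0.196     ]
```

View pics/s2.png

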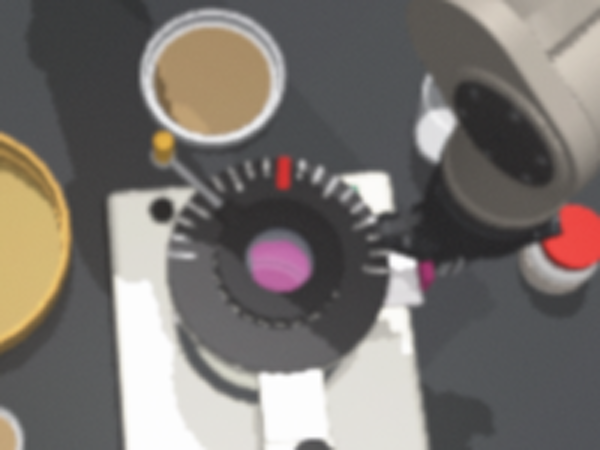

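The slide is moving: the flange now sits at about viewer y 0.107, roughly 7 mm from home, and magenta shows through the head. I keep pushing until the stop is felt.

step_arm(
  moves=[
    {"rx": 0, "ry": 0, "rz": 0, "dx": 0, "dy": 3, "dz": 0, "gripper": -1},
    {"rx": 0, "ry": 0, "rz": 0, "dx": 0, "dy": 2, "dz": 0, "gripper": -1},
    {"rx": 0, "ry": 0, "rz": 0, "dx": 0, "dy": 1, "dz": 0, "gripper": -1},
    {"rx": 0, "ry": 0, "rz": 0, "dx": 0, "dy": 0, "dz": 0, "gripper": -1},
  ],
)

```text
clock: 6.58
tcp_pos: [0.6169, 0.1928, 0.2043]
orientation: [3.137, -0.17, -0.0]
contact_force: [0.4, 1.6, -1.2]
grip_width: -0.0005
gripper_force: 0.6
```

step_arm(
  moves=[
    {"rx": 0, "ry": 0, "rz": 0, "dx": 0, "dy": 1.5, "dz": 0, "gripper": -1},
    {"rx": 0, "ry": 0, "rz": 0, "dx": 0, "dy": 0, "dz": 0, "gripper": -1},
  ],
)

```text
clock: 6.82
tcp_pos: [0.6168, 0.1926, 0.2044]
orientation: [-3.135, 0.168, -0.001]
contact_force: [0.8, 5.3, -2.0]
grip_width: 0.0003
gripper_force: 2.5
```

step_arm(
  moves=[
    {"rx": 0, "ry": 0, "rz": 0, "dx": 0, "dy": 1.5, "dz": 0, "gripper": -1},
    {"rx": 0, "ry": 0, "rz": 0, "dx": 0, "dy": 0, "dz": 0, "gripper": -1},
  ],
)

```text
clock: 7.08
tcp_pos: [0.6168, 0.1925, 0.2044]
orientation: [-3.134, 0.167, -0.002]
contact_force: [2.6, 8.9, -3.7]
grip_width: -0.0002
gripper_force: 4.0
```

The slide is home: the TCP stopped at y 0.1926 while the force rose from 1.6 to 8.9 N. Now I back off, lift, and go to the lever's far side.

step_arm(
  moves=[
    {"rx": 0, "ry": 0, "rz": 0, "dx": 0, "dy": -9, "dz": 0, "gripper": -1},
    {"rx": 0, "ry": 0, "rz": 0, "dx": 0, "dy": -9, "dz": 0, "gripper": -1},
    {"rx": 0, "ry": 0, "rz": 0, "dx": 0, "dy": 0, "dz": -43, "gripper": -1},
    {"rx": 0, "ry": 0, "rz": 0, "dx": 0, "dy": 0, "dz": -43, "gripper": -1},
    {"rx": 0, "ry": 0, "rz": 0, "dx": 0, "dy": 0, "dz": -43, "gripper": -1},
    {"rx": 0, "ry": 0, "rz": -8.2, "dx": 0, "dy": 0, "dz": 0, "gripper": -1},
    {"rx": 0, "ry": 0, "rz": -8.2, "dx": 0, "dy": 0, "dz": 0, "gripper": -1},
    {"rx": 0, "ry": 0, "rz": -8.2, "dx": 0, "dy": 0, "dz": 0, "gripper": -1},
    {"rx": 0, "ry": 0, "rz": -8.2, "dx": 0, "dy": 0, "dz": 0, "gripper": -1},
    {"rx": 0, "ry": 0, "rz": -8.2, "dx": 0, "dy": 0, "dz": 0, "gripper": -1},
    {"rx": 0, "ry": 0, "rz": 0, "dx": -33, "dy": 24, "dz": 0, "gripper": -1},
    {"rx": 0, "ry": 0, "rz": 0, "dx": -33, "dy": 24, "dz": 0, "gripper": -1},
    {"rx": 0, "ry": 0, "rz": 0, "dx": -33, "dy": 24, "dz": 0, "gripper": -1},
    {"rx": 0, "ry": 0, "rz": 0, "dx": -33, "dy": 24, "dz": 0, "gripper": -1},
    {"rx": 0, "ry": 0, "rz": 0, "dx": -33, "dy": 24, "dz": 0, "gripper": -1},
    {"rx": 0, "ry": 0, "rz": 0, "dx": -33, "dy": 24, "dz": 0, "gripper": -1},
    {"rx": 0, "ry": 0, "rz": 0, "dx": 0, "dy": 0, "dz": 0, "gripper": -1},
    {"rx": 0, "ry": 0, "rz": 0, "dx": 0, "dy": 0, "dz": 0, "gripper": -1},
  ],
)

```text
clock: 9.32
tcp_pos: [0.5383, -0.0229, 0.3336]
orientation: [-2.998, -0.94, -0.001]
contact_force: [0.2, 0.2, 0.0]
grip_width: -0.0001
gripper_force: 0.0
```

```bash
python3 - <<'E'
from bench import r
from h import *
o=r.get_obs();print(o['tcp_pos'],o['joints'],cv2.Rodrigues(o['orientation'])[0].round(3).tolist())
c=r.camera_info('wrist');im=r.grab_frame('wrist');cv2.imwrite('pics/w3.png',im)
for nm,lo,hi,z in (('yellow',(22,150,120),(32,255,255),.245),('red',(0,170,100),(6,255,255),.209),('mag',(140,120,80),(170,255,255),.204)):
    for b in blobs(im,lo,hi,25): print(nm,b,ray(c,b[0],z).round(4))
E
```

```text
[ 0.53833281 -0.02285561  0.33355433] [ 0.21251573  0.20393089 -0.33301421  1.76262117  0.07134515  1.18646727
 -1.10401705] [[0.821, 0.571, 0.0], [0.571, -0.821, 0.0], [0.0, 0.0, -1.0]]
yellow ([261.4, 215.4], [252, 202, 20, 24, 269]) [0.5117 0.0098 0.245 ]
red ([200.3, 123.3], [188, 111, 26, 25, 285]) [0.5372 0.0932 0.209 ]
mag ([156.6, 2.2], [149, 0, 15, 7, 66]) [0.596 0.165 0.204]
mag ([265.3, 70.0], [238, 41, 52, 57, 1753]) [0.603  0.0716 0.204 ]
```

View pics/w3.png

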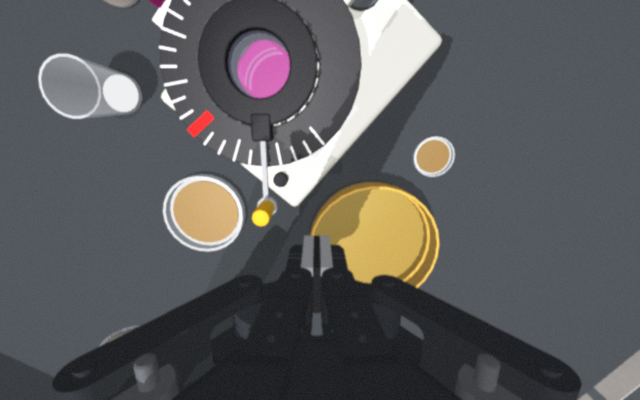

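The wrist view shows the knob top at (261,215), the lever over the scale and the red mark at (200,123). The fingers are right of the knob with about 20 mm clearance. The sweep needed is about 49.6°, so I descend and sweep 44° along the arc first.

step_arm(
  moves=[
    {"rx": 0, "ry": 0, "rz": 0, "dx": -3.4, "dy": 0, "dz": 45, "gripper": -1},
    {"rx": 0, "ry": 0, "rz": 0, "dx": 0, "dy": 0, "dz": 44.5, "gripper": -1},
    {"rx": 0, "ry": 0, "rz": 0, "dx": 0, "dy": 0, "dz": 0, "gripper": -1},
    {"rx": 0, "ry": 0, "rz": 0, "dx": 0, "dy": -10, "dz": 0, "gripper": -1},
    {"rx": 0, "ry": 0, "rz": 0, "dx": 0, "dy": -10, "dz": 0, "gripper": -1},
    {"rx": 0, "ry": 0, "rz": 0, "dx": -1.5, "dy": -11, "dz": 0, "gripper": -1},
    {"rx": 0, "ry": 0, "rz": 5.5, "dx": 0, "dy": 0, "dz": 0, "gripper": -1},
    {"rx": 0, "ry": 0, "rz": 0, "dx": -1.5, "dy": -11, "dz": 0, "gripper": -1},
    {"rx": 0, "ry": 0, "rz": 5.5, "dx": 0, "dy": 0, "dz": 0, "gripper": -1},
    {"rx": 0, "ry": 0, "rz": 0, "dx": -1.5, "dy": -11, "dz": 0, "gripper": -1},
    {"rx": 0, "ry": 0, "rz": 5.5, "dx": 0, "dy": 0, "dz": 0, "gripper": -1},
    {"rx": 0, "ry": 0, "rz": 0, "dx": -1.5, "dy": -11, "dz": 0, "gripper": -1},
    {"rx": 0, "ry": 0, "rz": 5.5, "dx": 0, "dy": 0, "dz": 0, "gripper": -1},
    {"rx": 0, "ry": 0, "rz": 0, "dx": 0, "dy": 0, "dz": 0, "gripper": -1},
  ],
)

```text
clock: 11.12
tcp_pos: [0.4984, 0.0287, 0.2438]
orientation: [-3.121, -0.358, 0.001]
contact_force: [0.1, -0.3, -0.5]
grip_width: 0.0001
gripper_force: 0.0
```

```bash
cat > m.py <<'E'
from bench import r
from h import *
A=np.array([.605,.0752])
o=r.get_obs();p=o['tcp_pos'];R=cv2.Rodrigues(o['orientation'])[0];print(p,o['contact_force'],'psi',np.degrees(np.arctan2(R[1,0],R[0,0])))
a=R.T@(np.r_[A,p[2]]-p);print('axis in tool mm',(a*1000).round(1))
for n in ('side','scene','wrist'):
    c=r.camera_info(n);im=r.grab_frame(n);cv2.imwrite(f'pics/m_{n}.png',im)
    for nm,lo,hi,z in (('yellow',(20,120,100),(32,255,255),.243),('red',(0,170,100),(6,255,255),.209)):
        for b in blobs(im,lo,hi,5):
            q=ray(c,b[0],z)[:2]
            d=np.hypot(*(q-A))
            if .05<d<.135: print(n,nm,b,q.round(4),'r',d.round(4),'phi',np.degrees(np.arctan2(*(q-A)[::-1]))%360)
E
python3 m.py
```

```text
[0.49839989 0.02872103 0.24384297] [ 0.11417477 -0.27774471 -0.51425392] psi 13.07958845469835
axis in tool mm [114.4 -21.1  -0. ]
side yellow ([331.3, 178.6], [329, 176, 5, 6, 14]) [0.499  0.0501] r 0.1089 phi 193.33384133311625
side red ([354.0, 197.0], [353, 193, 3, 9, 25]) [0.5372 0.0941] r 0.0704 phi 164.41523244046263
scene yellow ([324.3, 177.0], [323, 173, 3, 9, 16]) [0.5032 0.0462] r 0.1058 phi 195.91192334197302
scene red ([351.5, 185.5], [349, 182, 6, 8, 30]) [0.5369 0.0945] r 0.0708 phi 164.13781482095382
wrist yellow ([511.0, 66.4], [509, 65, 4, 4, 8]) [ 0.6031 -0.0268] r 0.102 phi 268.90542983128574
wrist yellow ([520.3, 72.9], [519, 71, 4, 4, 7]) [ 0.6017 -0.0314] r 0.1066 phi 268.2200275727172
wrist yellow ([515.5, 77.9], [511, 76, 11, 5, 21]) [ 0.5996 -0.0303] r 0.1056 phi 267.04500648625765
wrist yellow ([470.4, 220.3], [385, 142, 176, 161, 20666]) [ 0.5391 -0.0351] r 0.1285 phi 239.13111352958174
wrist yellow ([272.4, 261.7], [255, 240, 35, 45, 1054]) [0.4982 0.0488] r 0.11 phi 193.90397121475712
wrist red ([21.1, 25.0], [0, 0, 47, 51, 2110]) [0.5766 0.1923] r 0.1205 phi 103.6178428698527
wrist red ([214.1, 151.4], [200, 130, 29, 44, 592]) [0.5373 0.0934] r 0.0701 phi 164.96420489039625
```

Tracking is exact (φ≈193° against a target of about 165°). Sweeping 22° more.

step_arm(
  moves=[
    {"rx": 0, "ry": 0, "rz": 0, "dx": -1.5, "dy": -11, "dz": 0, "gripper": -1},
    {"rx": 0, "ry": 0, "rz": 5.5, "dx": 0, "dy": 0, "dz": 0, "gripper": -1},
    {"rx": 0, "ry": 0, "rz": 0, "dx": -1.5, "dy": -11, "dz": 0, "gripper": -1},
    {"rx": 0, "ry": 0, "rz": 5.5, "dx": 0, "dy": 0, "dz": 0, "gripper": -1},
    {"rx": 0, "ry": 0, "rz": 0, "dx": -1.5, "dy": -11, "dz": 0, "gripper": -1},
    {"rx": 0, "ry": 0, "rz": 5.5, "dx": 0, "dy": 0, "dz": 0, "gripper": -1},
    {"rx": 0, "ry": 0, "rz": 0, "dx": -1.5, "dy": -11, "dz": 0, "gripper": -1},
    {"rx": 0, "ry": 0, "rz": 5.5, "dx": 0, "dy": 0, "dz": 0, "gripper": -1},
    {"rx": 0, "ry": 0, "rz": 0, "dx": 0, "dy": 0, "dz": 0, "gripper": -1},
  ],
)

```text
clock: 12.4
tcp_pos: [0.4894, 0.0721, 0.2438]
orientation: [-3.132, 0.244, 0.0]
contact_force: [0.8, -0.2, -0.3]
grip_width: 0.0002
gripper_force: 0.0
```

```bash
python3 m.py; python3 - <<'E'
import cv2
im=cv2.imread('pics/m_wrist.png');cv2.imwrite('pics/c4.png',cv2.resize(im[80:300,140:420],None,fx=2.7,fy=2.7,interpolation=cv2.INTER_CUBIC))
E
```

```text
[0.48936767 0.07212201 0.24381926] [ 0.84560493 -0.19097837 -0.28298733] psi -8.906439277702958
axis in tool mm [113.8 -20.9  -0. ]
side yellow ([350.0, 174.8], [347, 172, 6, 6, 21]) [0.4979 0.0912] r 0.1083 phi 171.5299307463752
side red ([354.5, 196.5], [354, 193, 2, 8, 16]) [0.5363 0.0954] r 0.0717 phi 163.59805121168597
scene yellow ([339.4, 165.6], [337, 160, 5, 12, 44]) [0.4986 0.0899] r 0.1074 phi 172.13622922225935
scene red ([351.5, 183.5], [350, 182, 4, 4, 8]) [0.5328 0.0979] r 0.0757 phi 162.57286149142382
wrist yellow ([513.8, 9.0], [512, 8, 4, 3, 5]) [ 0.5858 -0.0191] r 0.0963 phi 258.48546026473315
wrist yellow ([508.8, 16.8], [508, 15, 2, 5, 6]) [ 0.5835 -0.0173] r 0.095 phi 256.9038892091428
wrist yellow ([504.4, 19.2], [504, 18, 2, 3, 5]) [ 0.5829 -0.0157] r 0.0936 phi 256.35079460075656
wrist yellow ([527.1, 143.6], [428, 51, 200, 187, 26332]) [ 0.5345 -0.0263] r 0.1236 phi 235.2262296028024
wrist yellow ([272.7, 262.5], [256, 241, 34, 44, 999]) [0.4966 0.0906] r 0.1095 phi 171.92635410205455
wrist red ([40.9, 131.1], [9, 105, 65, 54, 2710]) [0.5747 0.2058] r 0.1341 phi 103.06060018255356
wrist red ([261.7, 169.2], [254, 150, 15, 38, 491]) [0.5364 0.0939] r 0.0711 phi 164.75970087990328
```

View pics/c4.png

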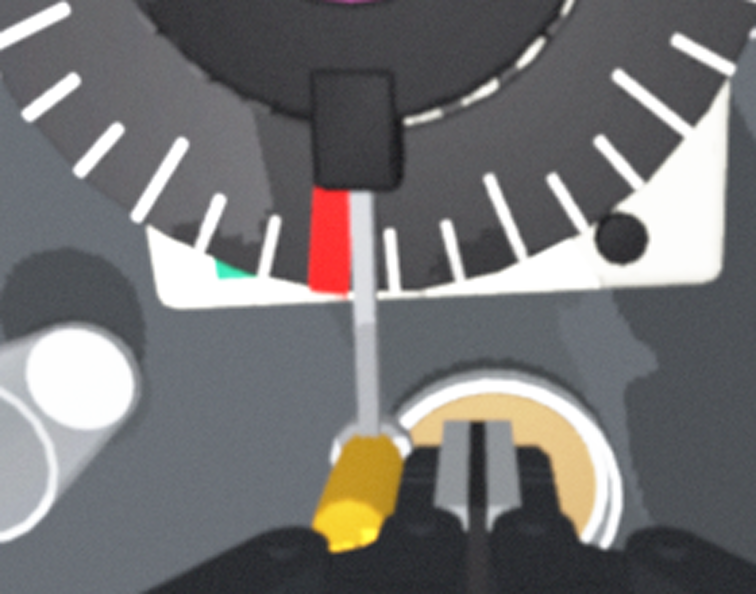

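The crop shows the lever just right of the red mark, covering its right edge. I compute both angles with rays from the same view.

```bash
python3 - <<'E'
from bench import r
from h import *
A=np.array([.605,.0752]);c=r.camera_info('wrist')
im=cv2.imread('pics/m_wrist.png');h=cv2.cvtColor(im,cv2.COLOR_BGR2HSV)
ph=lambda q:(np.degrees(np.arctan2(*(q-A)[::-1]))%360).round(2)
for v in (156,164,172,180,186,215,225):
    row=im[v,250:290].astype(int);S=h[v,250:290]
    red=np.where((S[:,1]>150)&((S[:,0]<8)|(S[:,0]>172)))[0]+250
    lev=np.where((S[:,1]<50)&(S[:,2]>125))[0]+250 
    out=[v]
    if len(red):
        q=ray(c,(red[0]-.5,v),.209)[:2]; out+=['redL',red[0],red[-1],q.round(4),ph(q),np.hypot(*(q-A)).round(4)]
    if len(lev):
        q=ray(c,((lev[0]+lev[-1])/2,v),.218)[:2]; out+=['lev',lev[0],lev[-1],q.round(4),ph(q)]
    print(*out)
E
```

```text
156 redL 256 268 [0.5441 0.0954] 161.64 0.0641 lev 270 277 [0.5435 0.0842] 171.67
164 redL 255 268 [0.5399 0.0969] 161.57 0.0686 lev 270 285 [0.5391 0.083 ] 173.28
172 redL 255 268 [0.5356 0.0978] 161.94 0.073 lev 271 287 [0.5349 0.083 ] 173.65
180 redL 254 269 [0.5313 0.0994] 161.86 0.0776 lev 270 287 [0.5308 0.0841] 173.18
186 redL 255 268 [0.5278 0.0995] 162.5 0.0809 lev 250 288 [0.5284 0.0897] 169.31
215 lev 271 280 [0.5119 0.0894] 171.31
225 lev 271 280 [0.5062 0.0906] 171.16
```

step_arm(
  moves=[
    {"rx": 0, "ry": 0, "rz": 0, "dx": -0.8, "dy": -6, "dz": 0, "gripper": -1},
    {"rx": 0, "ry": 0, "rz": 3, "dx": 0, "dy": 0, "dz": 0, "gripper": -1},
    {"rx": 0, "ry": 0, "rz": 0, "dx": -0.8, "dy": -6, "dz": 0, "gripper": -1},
    {"rx": 0, "ry": 0, "rz": 3, "dx": 0, "dy": 0, "dz": 0, "gripper": -1},
    {"rx": 0, "ry": 0, "rz": 0, "dx": 0, "dy": 0, "dz": 0, "gripper": -1},
    {"rx": 0, "ry": 0, "rz": 0, "dx": 0, "dy": 0, "dz": 0, "gripper": -1},
  ],
)

```text
clock: 13.3
tcp_pos: [0.4903, 0.0831, 0.2438]
orientation: [-3.114, 0.412, -0.0]
contact_force: [-1.4, 1.4, 0.3]
grip_width: -0.0002
gripper_force: 0.0
```

```bash
cat > l.py <<'E'
from bench import r
from h import *
A=np.array([.605,.0752]);o=r.get_obs();print(o['clock'],o['tcp_pos'])
c=r.camera_info('wrist');im=r.grab_frame('wrist');cv2.imwrite('pics/l.png',im);h=cv2.cvtColor(im,cv2.COLOR_BGR2HSV)
ph=lambda u,v,z:(np.degrees(np.arctan2(*(ray(c,(u,v),z)[:2]-A)[::-1]))%360).round(2)
red=(h[...,1]>150)&((h[...,0]<8)|(h[...,0]>172))&(h[...,2]>80)
cm=proj(c,[.5374,.0933,.209])[0].astype(int);print(cm)
for v in range(cm[1]-12,cm[1]+16,4):
    u=np.where(red[v,cm[0]-30:cm[0]+30])[0]+cm[0]-30
    if len(u)<3: continue
    g=np.where(np.diff(u)>2)[0]
    s=f'{v} red {u[0]}..{u[-1]} phi {ph(u[0]-.5,v,.209)} {ph(u[-1]+.5,v,.209)}'
    if len(g): a,b=u[g[0]],u[g[0]+1]; s+=f' lever {a}..{b} phi {ph((a+b)/2,v,.218)}'
    print(s)
cv2.imwrite('pics/lc.png',cv2.resize(im[cm[1]-70:cm[1]+110,cm[0]-100:cm[0]+100],None,fx=3,fy=3,interpolation=cv2.INTER_CUBIC))
E
python3 l.py; cp pics/lc.png pics/lc1.png
```

```text
13.3 [0.49034522 0.08312204 0.24383393]
[274 169]
157 red 267..282 phi 161.07 168.99 lever 269..280 phi 166.25
161 red 267..282 phi 161.11 168.8 lever 269..280 phi 166.14
165 red 268..282 phi 161.61 168.61 lever 269..280 phi 166.03
169 red 268..282 phi 161.63 168.43 lever 269..280 phi 165.92
173 red 268..283 phi 161.65 168.71 lever 270..281 phi 166.25
177 red 268..283 phi 161.67 168.54 lever 270..281 phi 166.14
181 red 268..283 phi 161.68 168.38 lever 270..281 phi 166.04
```

View pics/lc1.png

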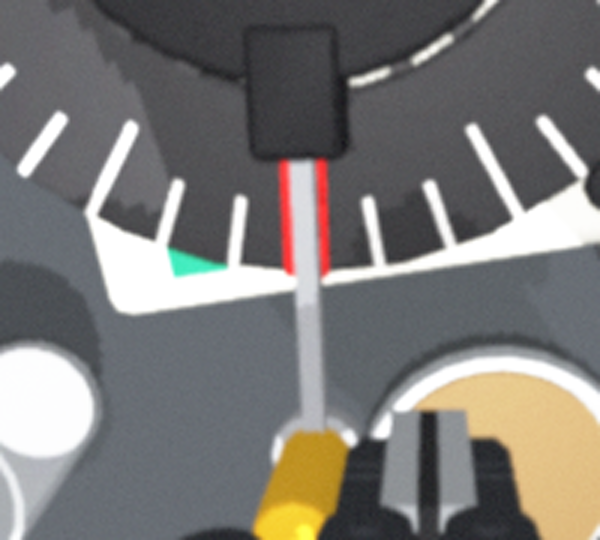

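The mark spans φ 161.6–168.6°, so its centre is 165.1°. Allowing for the lever's visible side face, the lever stands at about 165.5°. I nudge 0.7 mm more, back off and lift, then check.

step_arm(
  moves=[
    {"rx": 0, "ry": 0, "rz": 0, "dx": 0, "dy": -0.7, "dz": 0, "gripper": -1},
    {"rx": 0, "ry": 0, "rz": 0, "dx": 0, "dy": 0, "dz": 0, "gripper": -1},
    {"rx": 0, "ry": 0, "rz": 0, "dx": 0, "dy": 0, "dz": 0, "gripper": -1},
    {"rx": 0, "ry": 0, "rz": 0, "dx": 0, "dy": 10, "dz": 0, "gripper": -1},
    {"rx": 0, "ry": 0, "rz": 0, "dx": 0, "dy": 15, "dz": 0, "gripper": -1},
    {"rx": 0, "ry": 0, "rz": 0, "dx": 0, "dy": 0, "dz": -40, "gripper": -1},
    {"rx": 0, "ry": 0, "rz": 0, "dx": 0, "dy": 0, "dz": -40, "gripper": -1},
    {"rx": 0, "ry": 0, "rz": 0, "dx": 0, "dy": -24, "dz": 0, "gripper": -1},
    {"rx": 0, "ry": 0, "rz": 0, "dx": 0, "dy": -24, "dz": 0, "gripper": -1},
    {"rx": 0, "ry": 0, "rz": 0, "dx": 0, "dy": 0, "dz": 0, "gripper": -1},
    {"rx": 0, "ry": 0, "rz": 0, "dx": 0, "dy": 0, "dz": 0, "gripper": -1},
  ],
)

```text
clock: 14.72
tcp_pos: [0.4963, 0.104, 0.3236]
orientation: [3.113, -0.418, -0.001]
contact_force: [-0.2, 0.2, 0.0]
grip_width: -0.0001
gripper_force: 0.0
```

```bash
python3 l.py; cp pics/l.png pics/l2.png
```

```text
14.725 [0.49625963 0.104027   0.32355419]
[314 153]
141 red 310..312 phi 161.07 163.39
145 red 310..320 phi 161.24 169.33 lever 312..320 phi 166.04
149 red 310..312 phi 161.39 163.5
153 red 310..320 phi 161.53 168.93 lever 312..320 phi 165.92
157 red 310..320 phi 161.66 168.76 lever 312..320 phi 165.87
161 red 310..320 phi 161.77 168.59 lever 312..320 phi 165.82
165 red 310..313 phi 161.88 164.27
```

View pics/l2.png

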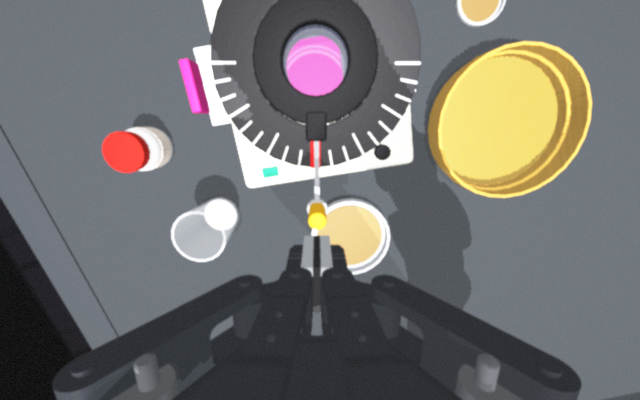

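The view from above shows the lever over the red mark at (315,153), the flange close in at the head and all the loose objects in place. I take a sub-pixel profile to settle the last degree.

```bash
python3 - <<'E'
import cv2
im=cv2.imread('pics/l2.png').astype(int)
for v in (146,150,154,158,162): print(v,'R',im[v,305:326,2].tolist(),'G',im[v,305:326,1].tolist())
E
```

```text
146 R [100, 97, 97, 102, 133, 224, 254, 255, 254, 247, 235, 234, 235, 244, 248, 218, 132, 98, 97, 96, 98] G [100, 97, 99, 97, 93, 79, 66, 81, 148, 224, 236, 236, 233, 219, 145, 88, 88, 96, 98, 98, 97]
150 R [93, 97, 95, 97, 131, 224, 254, 255, 253, 246, 237, 235, 236, 239, 238, 204, 129, 96, 94, 97, 96] G [92, 96, 93, 93, 88, 78, 67, 70, 124, 199, 231, 235, 233, 217, 137, 88, 92, 94, 92, 95, 93]
154 R [93, 88, 78, 75, 105, 192, 247, 251, 250, 242, 235, 235, 236, 244, 248, 214, 125, 92, 93, 94, 90] G [92, 86, 78, 72, 65, 59, 52, 60, 122, 199, 231, 236, 234, 218, 139, 82, 84, 91, 94, 95, 91]
158 R [74, 70, 74, 76, 106, 187, 245, 250, 247, 229, 222, 221, 220, 223, 229, 193, 121, 87, 90, 94, 90] G [74, 70, 74, 70, 67, 62, 48, 57, 107, 172, 216, 222, 217, 187, 118, 74, 80, 85, 90, 95, 92]
162 R [69, 69, 74, 69, 107, 187, 244, 250, 246, 227, 206, 203, 206, 214, 222, 178, 105, 76, 81, 80, 82] G [71, 71, 76, 67, 68, 59, 44, 55, 102, 164, 196, 204, 200, 178, 122, 73, 69, 74, 80, 81, 82]
```

Sub-pixel edges: mark 309.7–320.5, lever 313.35–318.85. The lever is 0.7–0.85 mm (about 0.6°) short, so I retrace and nudge 1.2 mm at the knob.

step_arm(
  moves=[
    {"rx": 0, "ry": 0, "rz": 0, "dx": 0, "dy": 24, "dz": 0, "gripper": -1},
    {"rx": 0, "ry": 0, "rz": 0, "dx": 0, "dy": 24, "dz": 0, "gripper": -1},
    {"rx": 0, "ry": 0, "rz": 0, "dx": 0, "dy": 0, "dz": 40, "gripper": -1},
    {"rx": 0, "ry": 0, "rz": 0, "dx": 0, "dy": 0, "dz": 40, "gripper": -1},
    {"rx": 0, "ry": 0, "rz": 0, "dx": 0, "dy": -15, "dz": 0, "gripper": -1},
    {"rx": 0, "ry": 0, "rz": 0, "dx": 0, "dy": -7, "dz": 0, "gripper": -1},
    {"rx": 0, "ry": 0, "rz": 0, "dx": 0, "dy": 0, "dz": 0, "gripper": -1},
    {"rx": 0, "ry": 0, "rz": 0, "dx": 0, "dy": -3, "dz": 0, "gripper": -1},
    {"rx": 0, "ry": 0, "rz": 0, "dx": 0, "dy": 0, "dz": 0, "gripper": -1},
    {"rx": 0, "ry": 0, "rz": 0, "dx": 0, "dy": -1.2, "dz": 0, "gripper": -1},
    {"rx": 0, "ry": 0, "rz": 0, "dx": 0, "dy": 0, "dz": 0, "gripper": -1},
    {"rx": 0, "ry": 0, "rz": 0, "dx": 0, "dy": 0, "dz": 0, "gripper": -1},
  ],
)

```text
clock: 16.27
tcp_pos: [0.4908, 0.0844, 0.2438]
orientation: [3.114, -0.416, -0.0]
contact_force: [-0.2, -1.6, 0.5]
grip_width: 0.0003
gripper_force: 0.5
```

step_arm(
  moves=[
    {"rx": 0, "ry": 0, "rz": 0, "dx": 0, "dy": 10, "dz": 0, "gripper": -1},
    {"rx": 0, "ry": 0, "rz": 0, "dx": 0, "dy": 15, "dz": 0, "gripper": -1},
    {"rx": 0, "ry": 0, "rz": 0, "dx": 0, "dy": 0, "dz": -40, "gripper": -1},
    {"rx": 0, "ry": 0, "rz": 0, "dx": 0, "dy": 0, "dz": -40, "gripper": -1},
    {"rx": 0, "ry": 0, "rz": 0, "dx": 0, "dy": -24, "dz": 0, "gripper": -1},
    {"rx": 0, "ry": 0, "rz": 0, "dx": 0, "dy": -24, "dz": 0, "gripper": -1},
    {"rx": 0, "ry": 0, "rz": 0, "dx": 0, "dy": 0, "dz": 0, "gripper": -1},
    {"rx": 0, "ry": 0, "rz": 0, "dx": 0, "dy": 0, "dz": 0, "gripper": -1},
  ],
)

```text
clock: 17.27
tcp_pos: [0.4966, 0.1053, 0.3235]
orientation: [3.113, -0.417, -0.001]
contact_force: [-0.5, -0.4, 0.3]
grip_width: 0.0002
gripper_force: 0.0
```

```bash
python3 l.py; python3 - <<'E'
import cv2
im=cv2.imread('pics/l.png').astype(int)
for v in (146,154,162): print(v,'R',im[v,305:326,2].tolist(),'G',im[v,305:326,1].tolist())
E
```

```text
17.275 [0.49655013 0.10527862 0.32352771]
[316 153]
141 red 312..321 phi 161.41 169.13 lever 313..321 phi 165.64
145 red 312..321 phi 161.57 168.92 lever 313..321 phi 165.6
149 red 312..321 phi 161.71 168.74 lever 313..321 phi 165.56
153 red 312..321 phi 161.84 168.56 lever 313..321 phi 165.52
157 red 312..321 phi 161.96 168.41 lever 313..321 phi 165.49
161 red 312..321 phi 162.07 168.26 lever 313..321 phi 165.46
165 red 312..321 phi 162.17 168.13 lever 314..321 phi 165.73
146 R [96, 101, 99, 96, 99, 111, 182, 250, 255, 254, 249, 239, 235, 235, 242, 251, 251, 183, 100, 99, 95] G [95, 101, 99, 98, 98, 95, 81, 69, 75, 130, 202, 233, 236, 234, 219, 141, 81, 86, 93, 98, 94]
154 R [94, 78, 72, 70, 76, 92, 162, 242, 254, 254, 248, 238, 235, 237, 242, 251, 251, 178, 96, 94, 91] G [93, 77, 73, 74, 76, 77, 75, 61, 69, 124, 202, 232, 236, 236, 222, 162, 96, 76, 86, 93, 92]
162 R [73, 74, 73, 72, 70, 87, 149, 228, 248, 246, 228, 209, 203, 206, 219, 235, 232, 149, 77, 76, 85] G [71, 71, 76, 75, 70, 72, 64, 50, 59, 99, 160, 196, 203, 203, 184, 128, 74, 67, 72, 76, 85]
```

The lever now sits within about 0.4° of the mark centre, the slide is home and the arm is clear.

```bash
python3 -c "
from bench import r
print(r.hand_in())"
```

```text
the job is handed in; nothing more can be done
None
```

I pushed the tint slide home against its stop, then pushed the analyser lever round to within about 0.4° of the red mark's centre. I handed the job in at 17.3 s with the arm touching nothing; no verdict was returned.

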